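# Back a ratchet turntable off to its sprung buffer

## Robot

A 6-joint arm with a two-finger parallel gripper is mounted at the origin on the work surface. World frame = base frame: x ahead of the robot, y to its left, z up, the work surface at z = 0. Lengths are in mm, angles in rad, forces in N, time in s.
With the tool pointing down it reaches from about 350 to 875 mm from the base axis. Payload 4.2 kg.
Tool frame: the origin (TCP) lies at the very end of the fingers, on their centre line; the grasp point (between the pads) lies 19 mm behind it (arm.grip_point_offset is the distance from the TCP to the grasp point, in mm); z points along the fingers, y is the direction in which the jaws open and shut (so a half turn about z gives the same grasp; the last joint's range is limited). The gripper opens to 85 mm and grips with 20 to 120 N. Pads are 22 mm wide; open, the fingers measure 114 mm over their backs; the gripper's body (76 mm by 85 mm) begins 54 mm behind the grasp point. The pads swing forward as they close: fully open they stand 13 mm farther back than shut.
Start: joints at [1.399, 0.385, 0.008, 0, -1.194, -0.259], TCP at [260.965, 567.888, 231.312] pointing down, gripper open.
Joint ranges: [-3.14, 3.14], [-1.21, 2.06], [-1.07, 1.41], [-3.16, 2.05], [-2.99, -0.16], [-3.1, 3.1]. Speed limits (rad/s): [2.79, 2.79, 3.14, 3.14, 3.14, 3.14].

## Interface

Orientations are given as a unit quaternion [x, y, z, w].
In Python, from bench import arm gives the robot as it stands.
- The arm moves only by the tool drive_tool, never from a script. Its argument "steps" is a list of rows, each a list of 5 numbers: the shift along the tool's x, y, z in m, then the turn about the tool's z in degrees, then the finger opening in m, from 0 to 0.0854. A call has 1 to 20 rows; each row shifts and turns the commanded pose from where the row before left it, along the tool's axes as they then stand; what a row does not reach is not made up. A row lasts 1/10 s, in which the tool goes at most 50 mm and 8.59 degrees, less where a joint would pass 70% of its speed; a pose out of reach is approached as far as the arm can. A call is refused whole if a number of a shift passes 0.05 or a number of a turn 8.59, either way. A call with a gripper value outside its range is refused whole. The fingers move at their own pace and stop on an object; the grip force is fixed at half the most. Time passes only in rows, so rows that do not move let the fingers close. It gives the time, the measured TCP pose, the force and the opening at its end, in the units of the state.
- arm.read_state(): the state, without advancing time (a new reading comes with each control period).
- arm.get_image(name): name is "side" or "top"; returns (picture, depth): 384x512x3 uint8, blue, green, red; 384x512 float32, mm along the optical axis (not along the pixel's ray), 0 where there is no reading.
- arm.camera_params(name): a dict with "K" (3x3 intrinsics, pixels), "world_to_cam" (4x4, takes a point from world to camera coordinates). Camera axes: x right, y up, looking along -z (the intrinsics and any distortion apply to the point x, -y, -z); pixel columns grow to the right and rows downward; lengths in mm; the calibration is good to about 2 mm. A picture is of the moment at which its call begins. camera_params takes no time and is no camera call.
- arm.job_done(): hands the job in, once; it reports no verdict.
The state is a dict: "clock": time; "joints": joint angles; "joint_vel": joint speeds; "joint_efforts": joint torques, N m; "position": TCP position; "ee_rot": TCP orientation; "contact_force": force on the tool from outside, world axes, zero at the start; "wrist_torque": the same for the moment, N m; "gripper_width": finger opening in mm.
Only numpy, scipy, OpenCV 4.12 (cv2) and the standard library are available. Lean on these libraries where they do the work, as an engineer would, in place of code of your own. Each camera call takes 0.05 s, during which the arm holds its last target.

## Task

The grey mech head stands on a ratchet turntable. Lift the red pawl off the teeth and lay it right back so that it stays there by itself, then turn the wheel backwards (clockwise seen from above) by its crank knob until the crank arm has pushed the buffer's orange sprung pad in about halfway, never solid, and stays there; then swing the pawl down onto the teeth again and let go. Never force the wheel back against the lowered pawl, do not touch the mech head, and leave the other things on the panel where they are.

Things in the scene. Friction and masses are not known exactly. Their poses are not given: they have to be found in the camera images.
- stand: Fixed aluminium base plate of the turntable, 235 x 210 x 12 mm. Origin at the underside, on the wheel's upright axis (plate centre is 5 mm to -x of it); z up. Its x and y are the directions used below ('stand x', 'stand y'). Its yaw varies by up to about 0.3 rad either way.
- wheel (a joint): Ratchet wheel's angle, rad, about the upright axis through the stand's origin. Grows counter-clockwise seen from above (forward: the pawl clicks over the teeth); backwards is clockwise, values fall. The crank arm points (wheel + 2.442) rad from stand x. Starts at 0.85 to 1.3. Stiff: it stays where left; the knob needs about 7 N sideways to keep turning. It cannot turn back while the pawl is down.
- wheel_top (a point): Centre of the steel wheel's top face, 40 mm high, under the mech head. The disc is 132 mm across, 28 to 40 mm high. On its top face is a ring of 24 brass teeth, 6 mm high (tops at 46 mm), at radius 44 to 66 mm.
- crank_end (a point): Outer end, top middle, of the flat steel crank arm that sticks out from the wheel: 125 mm from the axis, 20 mm wide, heights 28 to 40 mm.
- knob_mid (a point): Middle of the black upright crank knob, 22 mm across, 44 mm tall (heights 41 to 85 mm; this point at 65 mm), at the crank arm's end, 115 mm from the wheel's axis. The knob spins freely on its own axis.
- pawl (a joint): Red pawl's angle, rad. 0 = nose fully down between two teeth (0 to 0.1 while lying on the teeth, depending on the wheel); grows as the nose is lifted. Past about 1.7 it leans back by its own weight to its rest at 1.95 and stays; short of that it falls back. It weighs 60 g and turns freely.
- pawl_axis (a point): Point on the pawl's level turning axis, which runs along stand x, at stand (55, -62) mm, 54 mm high. The pawl's nose lies 60 mm to stand +y of it over the teeth when down. Lifting swings the nose up and over to stand -y.
- pawl_pin (a point): Grip point on the pawl's black round level cross-pin, 10 mm thick, parallel to stand x, sticking out of the pawl's side away from the wheel from stand x = 60 to 103 mm. This point is at stand x = 84 mm, 42 mm from the pawl's axis, 56 mm high when the pawl is down. It travels a circle about that axis.
- buffer: Yellow fixed block carrying the crank arm's sprung stop. Origin on the stop's axis, 34 mm high, 90 mm out along the arm's path; x points to the oncoming arm. An orange pad, 18 mm across, sits on a steel sleeve screwed out by 0 to 32 mm along x beyond the origin, differently each time and not told: the arm first touches the pad at a wheel value between 0 and 0.38, to be felt for.
- buffer_top (a point): Top of the yellow block, 34 mm behind the buffer's origin. The pad's spring: 1 N to start, then 1.8 N per mm, solid after 6 mm (12 N). Halfway is 6.4 N on the pad, felt as about 5 N more at the knob than the plain drag of turning. The wheel's stiffness then holds the arm against the pad when the knob is let go.
- head: Grey mech head with an orange visor fixed on the middle of the wheel, about 50 x 46 x 65 mm, top 105 mm high; origin in the middle of its underside, 40 mm high.
- jar: Empty glass jar, 68 mm across, 85 mm tall, open at the top; origin in the middle of its underside. Bystander.
- probe: Stainless probe, 170 mm long, 8 mm thick, lying on the orange mat. Bystander.
- pot_a: Blue paint pot with white lid, 40 mm across, 45 mm tall; origin in the middle of its underside. Bystander.
- pot_b: Red paint pot with black lid, same size. Bystander.
- driver: Screwdriver lying on the panel. Bystander.

How it is judged (in metres and radians):
On the way, in this order (a step that is already met when the one before it is completed fails the run):
1. the pawl has been lifted off the teeth and laid back (over 1.7 rad) (value of joint pawl above 1.7 rad), for 0.3 s.
2. with the pawl still laid back, the crank arm presses on the sprung pad with 2.5 to 9 N (contact force between wheel and buffer between 2.5 and 9 N and value of joint pawl above 1.6 rad), for 0.3 s.
At the end, for the whole second after the job is handed in: The pawl lies on the teeth again (below 0.2 rad), the wheel is at rest, and the crank arm still presses the buffer's pad with 2.5 to 9 N (pushed in about 0.8 to 4.4 of its 6 mm) (value of joint pawl below 0.2 rad and contact force between wheel and buffer between 2.5 and 9 N and velocity of joint wheel between -0.03 and 0.03 rad/s); the robot touches nothing.
It fails at once if the wheel is forced against the pawl with more than 30 N (contact force between wheel and pawl above 30 N).
It fails at once if the buffer is driven solid: more than 14 N on its pad (contact force between wheel and buffer above 14 N).
It fails at once if the mech head is touched with more than 2 N (contact force between any of the fingers, the arm and head above 2 N).
It fails at once if a bystander is moved more than 30 mm (distance of any of jar, probe, pot_a, pot_b, driver from where it was at the start of the episode above 0.03 m).
It also fails if it takes over 67 s, if anything falls off the work surface, if the arm or the gripper's body presses on something with over 40 N, if the wrist force passes 120 N, or if a joint passes its speed limit or range.

## Working session

There is one attempt and no reset: what is moved stays moved. The work goes in short steps, Python scripts to look and compute and a tool call to move; the robot and the scene stay as the last step left them, time stands still between calls to the robot, and variables do not carry over. Pictures are saved under pics/ and viewed, and the job is handed in when it is done.

Besides the shell and the picture viewer there is one more tool, called after "Request:" as a command line: name --pt "numbers of a row" for each row, then --argument value for the rest. drive_tool: Moves the arm, as the interface text tells. Its arguments: {"type":"object","properties":{"steps":{"type":"array"}},"required":["steps"]}

```bash
ls; mkdir -p pics
cat > h.py <<'E'
import numpy as np, cv2
from bench import arm
E
python3 - <<'E'
from h import *
for n in ("side","top"):
    im,d=arm.get_image(n); cv2.imwrite(f"pics/{n}0.png",im); np.save(f"pics/{n}0.npy",d)
    p=arm.camera_params(n); print(n,p)
s=arm.read_state();print({k:np.round(v,3) for k,v in s.items()}, arm.grip_point_offset)
E
```

```text
pics
side {'K': array([[410.61583704,   0.        , 247.69444583],
       [  0.        , 410.61583704, 195.11782572],
       [  0.        ,   0.        ,   1.        ]]), 'world_to_cam': array([[ 9.97462244e-01, -7.02351714e-02, -1.16659101e-02,
        -5.51752448e+02],
       [ 5.03211841e-02,  5.79547598e-01,  8.13383280e-01,
        -9.54327695e+01],
       [-5.03671639e-02, -8.11906154e-01,  5.81611164e-01,
        -1.10691629e+03],
       [ 0.00000000e+00,  0.00000000e+00,  0.00000000e+00,
         1.00000000e+00]])}
top {'K': array([[369.501164  ,   0.        , 259.50380119],
       [  0.        , 369.501164  , 185.08065388],
       [  0.        ,   0.        ,   1.        ]]), 'world_to_cam': array([[-1.17220316e-03, -9.99981479e-01, -5.97224171e-03,
         3.27854980e+01],
       [ 9.80610250e-01, -2.31980488e-03,  1.95954474e-01,
        -5.65410699e+02],
       [-1.95964699e-01, -5.62674298e-03,  9.80594807e-01,
        -9.89488424e+02],
       [ 0.00000000e+00,  0.00000000e+00,  0.00000000e+00,
         1.00000000e+00]])}
{'clock': np.float64(0.1), 'joints': array([ 1.399,  0.385,  0.007, -0.   , -1.194, -0.259]), 'joint_vel': array([ 0.002, -0.001,  0.004,  0.003,  0.002, -0.001]), 'joint_efforts': array([-0.0000e+00, -3.9332e+01,  1.8893e+01,  4.1980e+00, -3.0000e-03,
        0.0000e+00]), 'position': array([260.791, 567.445, 230.347]), 'ee_rot': array([ 0.977, -0.214, -0.   ,  0.001]), 'contact_force': array([-0.14 ,  0.41 ,  1.217]), 'wrist_torque': array([ 0.015, -0.04 , -0.027]), 'gripper_width': np.float64(85.645)} 18.700000000000003
```

View pics/side0.png

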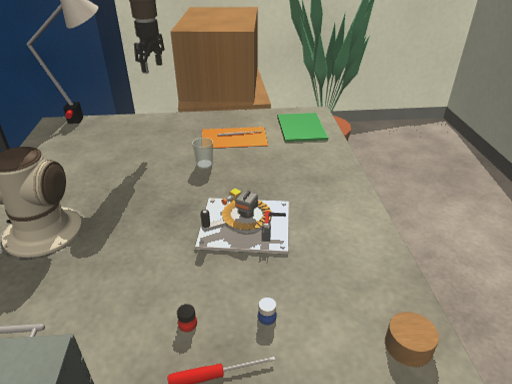

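View pics/top0.png

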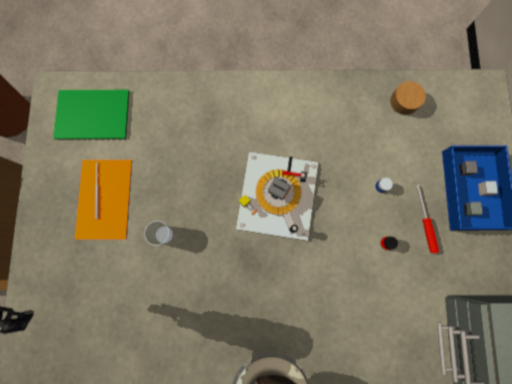

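```bash
cat >> h.py <<'E'
def ray(n,u,v,z):
    p=arm.camera_params(n);K=p["K"];T=p["world_to_cam"];R=T[:3,:3];t=T[:3,3]
    d=np.linalg.inv(K)@np.array([u,v,1.]); d=np.array([d[0],-d[1],-d[2]])
    c=-R.T@t; w=R.T@d
    return c+w*(z-c[2])/w[2]
def proj(n,P):
    p=arm.camera_params(n);K=p["K"];T=p["world_to_cam"]
    c=T[:3,:3]@np.asarray(P,float)+T[:3,3]; q=K@np.array([c[0],-c[1],-c[2]]); return q[:2]/q[2]
def pt(n,u,v,depth):
    p=arm.camera_params(n);K=p["K"];T=p["world_to_cam"];R=T[:3,:3];t=T[:3,3]
    d=np.linalg.inv(K)@np.array([u,v,1.])*depth; return R.T@(np.array([d[0],-d[1],-d[2]])-t)
def crop(n,im,x0,y0,w,h,k,name):
    c=cv2.resize(im[y0:y0+h,x0:x0+w],None,fx=k,fy=k,interpolation=cv2.INTER_CUBIC); cv2.imwrite(name,c)
E
python3 - <<'E'
from h import *
t=cv2.imread("pics/top0.png");s=cv2.imread("pics/side0.png")
crop("top",t,225,143,110,105,5.5,"pics/topc.png")
crop("side",s,185,180,120,85,6,"pics/sidec.png")
# stand mask
g=t.astype(int); m=((g.min(2)>150)&(g.max(2)-g.min(2)<40)).astype(np.uint8)
m[:, :220]=0;m[:,340:]=0;m[:140]=0;m[260:]=0
cs,_=cv2.findContours(cv2.morphologyEx(m,cv2.MORPH_CLOSE,np.ones((5,5))),0,2)
c=max(cs,key=cv2.contourArea); r=cv2.minAreaRect(c); b=cv2.boxPoints(r); print(b)
P=np.array([ray("top",*q,12) for q in b]);print(P.round(1)); print(np.linalg.norm(P-np.roll(P,-1,0),axis=1), P.mean(0))
E
```

```text
[[241.2101  196.21364]
 [248.05031 151.06822]
 [317.72357 161.62477]
 [310.88336 206.77019]]
[[ 541.1   85.8   12. ]
 [ 678.6   66.4   12. ]
 [ 645.3 -141.9   12. ]
 [ 509.5 -117.6   12. ]]
[138.92642934 210.91208087 137.98353401 205.83454147] [593.6160673  -26.85113163  12.        ]
```

View pics/topc.png

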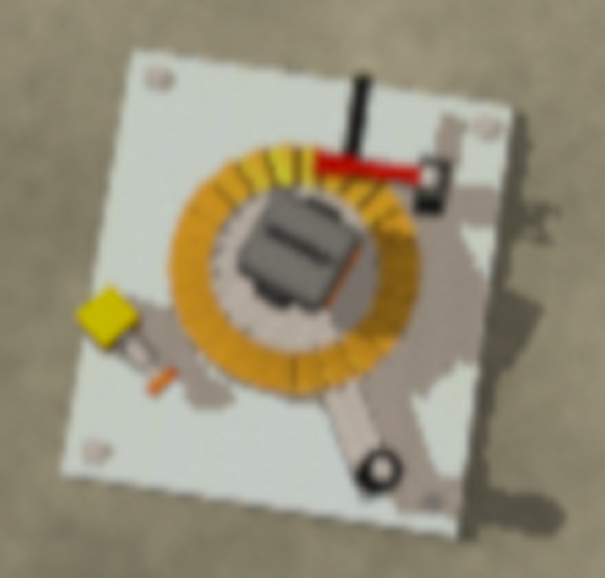

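View pics/sidec.png

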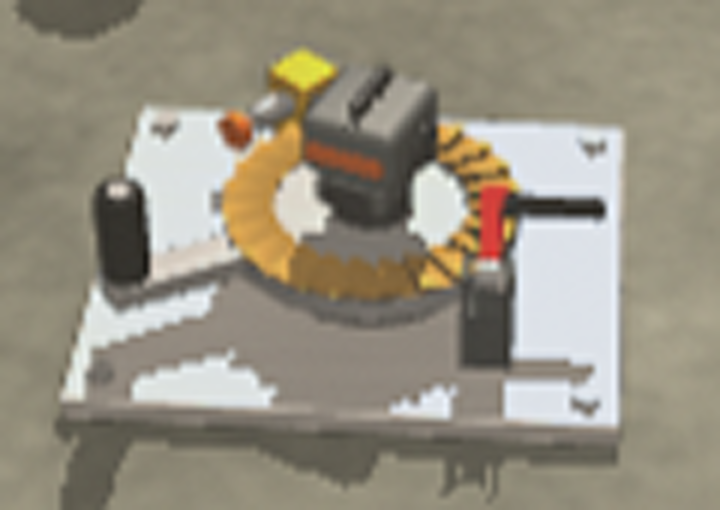

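Run:
```python
from h import *
f=lambda x,y,x0=225,y0=143,k=5.5:((x+.5)/k-.5+x0,(y+.5)/k-.5+y0)
C=[(62,475),(133,52),(512,105),(460,537)]
P=np.array([ray("top",*f(*c),12) for c in C]);print(P.round(1),np.linalg.norm(P-np.roll(P,-1,0),axis=1))
Q=np.array([(-122.5,105),(112.5,105),(112.5,-105),(-122.5,-105)],float)
def fit(Q,P):
    a=Q-Q.mean(0);b=P-P.mean(0); th=np.arctan2((a[:,0]*b[:,1]-a[:,1]*b[:,0]).sum(),(a*b).sum())
    R=np.array([[np.cos(th),-np.sin(th)],[np.sin(th),np.cos(th)]]);t=P.mean(0)-R@Q.mean(0)
    return th,R,t,P-(Q@R.T+t)
th,R,t,e=fit(Q,P[:,:2]);print("top",th,t,e.round(1))
S=[(62,405),(148,106),(622,128),(620,428)]
P2=np.array([ray("side",*f(*c,185,180,6),12) for c in S]);print(P2.round(1),np.linalg.norm(P2-np.roll(P2,-1,0),axis=1))
th2,R2,t2,e2=fit(Q,P2[:,:2]);print("side",th2,t2,e2.round(1))
# ring check top: ring of teeth gold mask
for n,im in(("top",cv2.imread("pics/top0.png")),("side",cv2.imread("pics/side0.png"))):
    h=cv2.cvtColor(im,cv2.COLOR_BGR2HSV); m=cv2.inRange(h,(15,110,80),(28,255,255)); m[:140]=0;m[260:]=0;m[:,:200]=0;m[:,340:]=0
    cs,_=cv2.findContours(m,0,1); c=max(cs,key=cv2.contourArea);hull=cv2.convexHull(c)
    W=np.array([ray(n,*q[0],45)[:2] for q in hull],np.float32); print(n,"ring",cv2.minEnclosingCircle(W))
# knob
k=ray("top",*f(382,470),85);print("knob top",k)
k2=ray("side",*f(120,190,185,180,6),85);print("knob side",k2)
for R_,t_,th_,kk in((R,t,th,k),(R2,t2,th2,k2)):
    q=R_.T@(kk[:2]-t_); print(q,np.hypot(*q),np.arctan2(q[1],q[0])-2.442+0)
pin=ray("top",*f(365,78),56); print("pin end",pin, R.T@(pin[:2]-t),"expect 103,-20")
pin=ray("side",*f(605,209,185,180,6),56); print("pin end",pin, R2.T@(pin[:2]-t2))
```

```text
[[ 445.4  100.4   12. ]
 [ 675.6   64.2   12. ]
 [ 645.1 -141.8   12. ]
 [ 412.9 -107.3   12. ]] [233.01295129 208.18341945 234.74523625 210.18184642]
top -0.15141912521222306 [549.6957167 -21.8824665] [[ 1.  -0. ]
 [-1.2 -0.8]
 [ 0.   0.9]
 [ 0.2 -0.1]]
[[ 412.7 -112.8   12. ]
 [ 447.4   98.2   12. ]
 [ 674.7   60.4   12. ]
 [ 642.6 -145.7   12. ]] [213.78598678 230.44026988 208.6254068  232.23028474]
side 1.4146962445141504 [545.1286913  -20.02386127] [[ -9.6  12. ]
 [-11.5  -9.2]
 [  8.3 -14.4]
 [ 12.8  11.6]]
top ring ((548.833740234375, -21.865337371826172), 65.78720092773438)
side ring ((543.9154052734375, -2.6716079711914062), 90.90851593017578)
knob top [441.78861187 -61.00968272  85.        ]
knob side [441.44474735 -62.70117753  85.        ]
[-100.77043779  -54.95635715] 114.7818902255477 -5.084317338657387
[-58.27782843  95.78835143] 112.12365297704062 -0.32462909578285215
pin end [648.17387487 -58.64121523  56.        ] [102.89610488 -21.48359479] expect 103,-20
pin end [647.6001747  -56.22685972  56.        ] [ -19.83188606 -106.85391103]
```

```bash
cat >> h.py <<'E'
TH=-0.153;O=np.array([549.4,-22.2])
RS=np.array([[np.cos(TH),-np.sin(TH)],[np.sin(TH),np.cos(TH)]])
def s2w(x,y): return RS@np.array([x,y])+O
def w2s(p): return RS.T@(np.asarray(p)[:2]-O)
E
python3 - <<'E'
from h import *
f=lambda x,y,x0=225,y0=143,k=5.5:((x+.5)/k-.5+x0,(y+.5)/k-.5+y0)
d=np.load("pics/top0.npy");ds=np.load("pics/side0.npy")
t=cv2.imread("pics/top0.png");h=cv2.cvtColor(t,cv2.COLOR_BGR2HSV)
m=cv2.inRange(h,(24,180,150),(33,255,255));m[:,:235]=0;m[:,256:]=0;m[:190]=0;m[212:]=0
v,u=np.nonzero(m);P=np.array([pt("top",a,b,d[b,a]) for a,b in zip(u,v)]);print(len(u),u.mean(),v.mean(),np.median(P,0),np.percentile(P[:,2],[5,50,95]))
q=w2s(np.median(P,0));print("yellow stand",q,np.hypot(*q),np.arctan2(q[1],q[0]))
m=cv2.inRange(h,(5,150,120),(14,255,255));m[:,:248]=0;m[:,260:]=0;m[:200]=0;m[220:]=0
v,u=np.nonzero(m);print(len(u),u,v)
p=ray("top",u.mean(),v.mean(),40);q=w2s(p);print("pad",q,np.hypot(*q),np.arctan2(q[1],q[0]))
for c in [(382,470)]:
    a,b=map(round,f(*c));print(pt("top",a,b,d[b,a]))
# pawl pin in depth
for c in [(361,100),(356,130),(363,80)]:
    a,b=f(*c);a,b=round(a),round(b);p=pt("top",a,b,d[b,a]);print("pin",p,w2s(p))
print("pin world",s2w(84,-20),s2w(86,-20), "after",s2w(86,-80))
# side yellow
s=cv2.imread("pics/side0.png");hs=cv2.cvtColor(s,cv2.COLOR_BGR2HSV);m=cv2.inRange(hs,(24,180,100),(33,255,255));m[:185]=0;m[205:]=0;m[:,:225]=0;m[:,245:]=0
v,u=np.nonzero(m);P=np.array([pt("side",a,b,ds[b,a]) for a,b in zip(u,v)]);print(np.percentile(P[:,2],[0,50,90,100]))
E
```

```text
63 243.85714285714286 200.36507936507937 [523.89179086  75.80463586  48.06388147] [45.30321248 48.06388147 51.03935855]
yellow stand [-40.14650614  92.97222935] 101.26982464988471 1.9784224573143323
5 [255 254 255 253 253] [210 211 211 212 213]
pad [-66.71699293  60.30292898] 89.93108688752233 2.40664815475699
[441.88236109 -60.8600322   85.34442426]
pin [634.105006   -55.22896799  61.71148193] [ 88.74924798 -19.73377183]
pin [619.1247889  -52.04131328  62.92217646] [ 73.45821447 -18.86639584]
pin [644.51830913 -57.88047343  66.64631835] [ 99.4450056  -20.76727657]
pin world [629.37066306 -54.76828287] [631.34729969 -55.07309041] after [ 622.20307357 -114.3721893 ]
[45.04907304 46.25678811 47.46961262 48.03290265]
```

Request:
drive_tool --pt "0 0 0 -8 0.085" --pt "0 0 0 -8 0.085" --pt "0.0288 0.035 0.0056 0 0.085" --pt "0.0288 0.035 0.0056 0 0.085" --pt "0.0288 0.035 0.0056 0 0.085" --pt "0.0288 0.035 0.0056 0 0.085" --pt "0.0288 0.035 0.0056 0 0.085" --pt "0.0288 0.035 0.0056 0 0.085" --pt "0.0288 0.035 0.0056 0 0.085" --pt "0.0288 0.035 0.0056 0 0.085" --pt "0.0288 0.035 0.0056 0 0.085" --pt "0.0288 0.035 0.0056 0 0.085" --pt "0.0288 0.035 0.0056 0 0.085" --pt "0.0288 0.035 0.0056 0 0.07" --pt "0.0288 0.035 0.0056 0 0.06" --pt "0.0288 0.035 0.0056 0 0.05" --pt "0.0288 0.035 0.0056 0 0.05" --pt "0.0288 0.035 0.0056 0 0.05" --pt "0 0 0 0 0.05" --pt "0 0 0 0 0.05"

```text
clock: 2.1
position: [631.5, -56.4, 140.4]
ee_rot: [0.997, -0.077, -0.001, 0.0]
contact_force: [-0.3, -0.3, -0.5]
gripper_width: 50.0
```

```bash
cat >> h.py <<'E'
def psi(s): 
    x,y,z,w=s["ee_rot"]; return np.arctan2(2*(x*y+z*w),1-2*(y*y+z*z))
def to(P,s=None):
    s=s or arm.read_state();a=psi(s);d=np.asarray(P,float)-s["position"]
    return np.array([d[0]*np.cos(a)+d[1]*np.sin(a), d[0]*np.sin(a)-d[1]*np.cos(a), -d[2]])
def show():
    s=arm.read_state(); print("t",round(float(s["clock"]),2),"pos",s["position"].round(1),"stand",w2s(s["position"]).round(1),"psi",round(psi(s),3),"F",s["contact_force"].round(2),"g",round(float(s["gripper_width"]),1),"j",s["joints"].round(2)); return s
E
python3 - <<'E'
from h import *
s=show(); print(to([*s2w(86,-20),37],s).round(1))
for n in ("side","top"):
    im,d=arm.get_image(n); cv2.imwrite(f"pics/{n}1.png",im)
    u,v=map(int,proj(n,[*s2w(60,-20),60])); crop(n,im,u-60,v-50,120,100,5,f"pics/{n}1c.png")
E
```

```text
t 2.1 pos [631.5 -56.4 140.4] stand [ 86.4 -21.3] psi -0.154 F [-0.31 -0.32 -0.5 ] g 50.0 j [ 0.17  0.47 -0.09 -0.   -1.01  1.25]
[ -0.4  -1.3 103.4]
```

View pics/side1c.png

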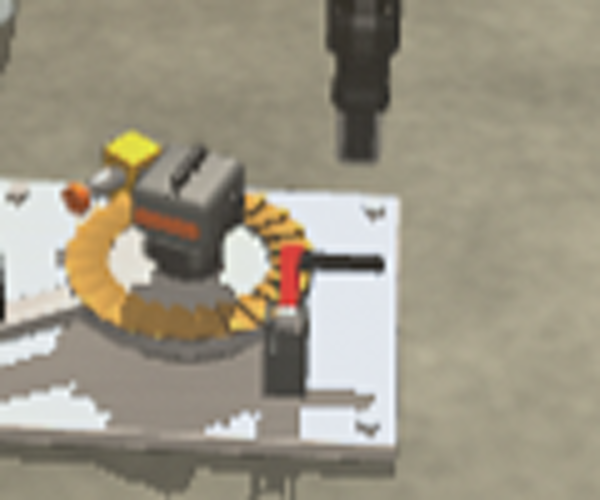

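View pics/top1c.png

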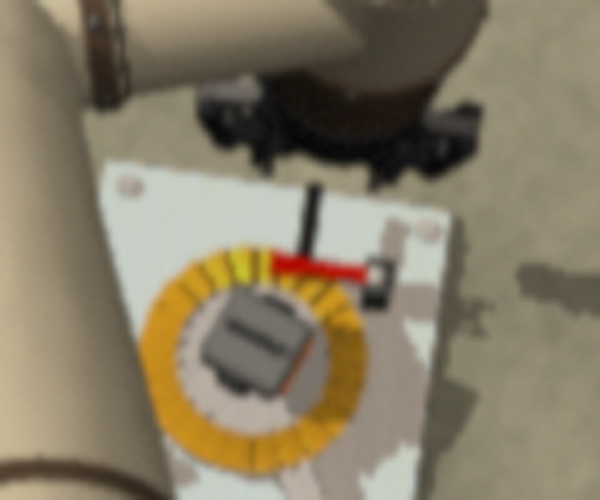

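Request:
drive_tool --pt "0 -0.0013 0.02 0 0.05" --pt "0 0 0.02 0 0.05" --pt "0 0 0.02 0 0.05" --pt "0 0 0.02 0 0.04" --pt "0 0 0.015 0 0.035" --pt "0 0 0.008 0 0.03" --pt "0 0 0 0 0.03" --pt "0 0 0 0 0.0" --pt "0 0 0 0 0.0" --pt "0 0 0 0 0.0" --pt "0 0 0 0 0.0" --pt "0 0 0 0 0.0"

```text
clock: 3.4
position: [632.0, -56.0, 39.9]
ee_rot: [0.997, -0.076, 0.0, 0.001]
contact_force: [0.2, -6.9, -1.3]
gripper_width: 7.8
```

Run:
```python
from h import *
s=show()
im,d=arm.get_image("side"); u,v=map(int,proj("side",[*s2w(60,-20),60])); crop("side",im,u-60,v-50,120,100,5,"pics/side2c.png")
```

```text
t 3.4 pos [632.  -56.   39.9] stand [ 86.8 -20.9] psi -0.152 F [ 0.22 -6.93 -1.29] g 7.8 j [ 0.17  0.58 -0.19  0.   -0.8   1.25]
```

View pics/side2c.png

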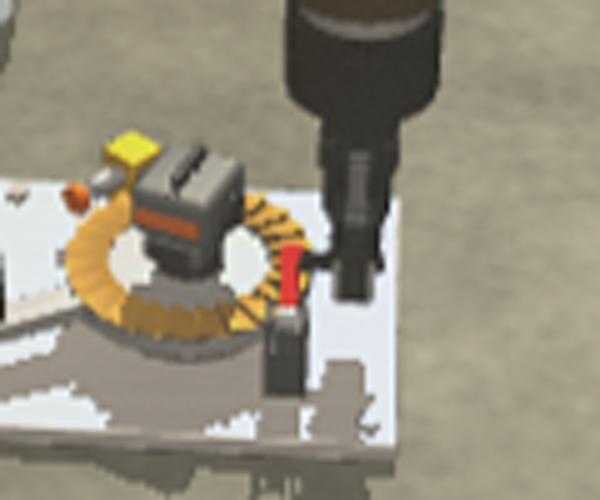

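```bash
python3 -c "
import numpy as np
t=0.05+np.arange(0,1.91,0.1);y=-42*np.cos(t);z=-42*np.sin(t)
for a,b in zip(np.diff(y),np.diff(z)): print('[0, %.4f, %.4f, 0, 0],'%(a/1e3,b/1e3),end=' ')"
```

```text
[0, 0.0004, -0.0042, 0, 0], [0, 0.0008, -0.0041, 0, 0], [0, 0.0012, -0.0040, 0, 0], [0, 0.0016, -0.0039, 0, 0], [0, 0.0020, -0.0037, 0, 0], [0, 0.0024, -0.0035, 0, 0], [0, 0.0027, -0.0032, 0, 0], [0, 0.0030, -0.0029, 0, 0], [0, 0.0033, -0.0026, 0, 0], [0, 0.0035, -0.0023, 0, 0], [0, 0.0037, -0.0019, 0, 0], [0, 0.0039, -0.0015, 0, 0], [0, 0.0040, -0.0011, 0, 0], [0, 0.0041, -0.0007, 0, 0], [0, 0.0042, -0.0003, 0, 0], [0, 0.0042, 0.0001, 0, 0], [0, 0.0042, 0.0005, 0, 0], [0, 0.0041, 0.0010, 0, 0], [0, 0.0040, 0.0014, 0, 0],
```

Request:
drive_tool --pt "0 0.0004 -0.0042 0 0" --pt "0 0.0008 -0.0041 0 0" --pt "0 0.0012 -0.004 0 0" --pt "0 0.0016 -0.0039 0 0" --pt "0 0.002 -0.0037 0 0" --pt "0 0.0024 -0.0035 0 0" --pt "0 0 0 0 0"

```text
clock: 4.15
position: [630.7, -63.9, 62.5]
ee_rot: [0.997, -0.076, 0.0, 0.0]
contact_force: [1.2, -5.3, -5.1]
gripper_width: 7.8
```

Run:
```python
from h import *
s=show()
im,d=arm.get_image("side"); u,v=map(int,proj("side",[*s2w(60,-20),60])); crop("side",im,u-60,v-50,120,100,5,"pics/side3c.png")
```

```text
t 4.15 pos [630.7 -63.9  62.5] stand [ 86.7 -28.8] psi -0.153 F [ 1.24 -5.25 -5.11] g 7.8 j [ 0.15  0.56 -0.17  0.   -0.84  1.26]
```

View pics/side3c.png

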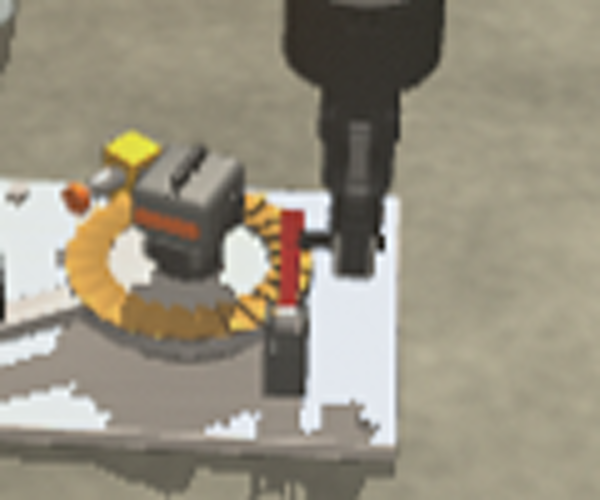

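The pawl (red, crop (290,255)) is lifting with the grip. Continue the arc.

Request:
drive_tool --pt "0 0.0027 -0.0032 0 0" --pt "0 0.003 -0.0029 0 0" --pt "0 0.0033 -0.0026 0 0" --pt "0 0.0035 -0.0023 0 0" --pt "0 0.0037 -0.0019 0 0" --pt "0 0.0039 -0.0015 0 0" --pt "0 0.004 -0.0011 0 0" --pt "0 0.0041 -0.0007 0 0" --pt "0 0.0042 -0.0003 0 0" --pt "0 0.0042 0.0001 0 0" --pt "0 0.0042 0.0005 0 0" --pt "0 0.0041 0.001 0 0" --pt "0 0.0 0.0 0 0"

```text
clock: 5.5
position: [624.7, -107.3, 81.5]
ee_rot: [0.997, -0.075, 0.001, 0.001]
contact_force: [-5.1, 0.7, 11.9]
gripper_width: 7.4
```

Run:
```python
from h import *
s=show()
for n in("side","top"):
    im,d=arm.get_image(n); u,v=map(int,proj(n,[*s2w(60,-60),60])); crop(n,im,u-60,v-50,120,100,5,f"pics/{n}4c.png")
```

```text
t 5.5 pos [ 624.7 -107.3   81.5] stand [ 87.4 -72.6] psi -0.15 F [-5.09  0.75 11.92] g 7.4 j [ 0.09  0.53 -0.16  0.   -0.88  1.33]
```

View pics/side4c.png

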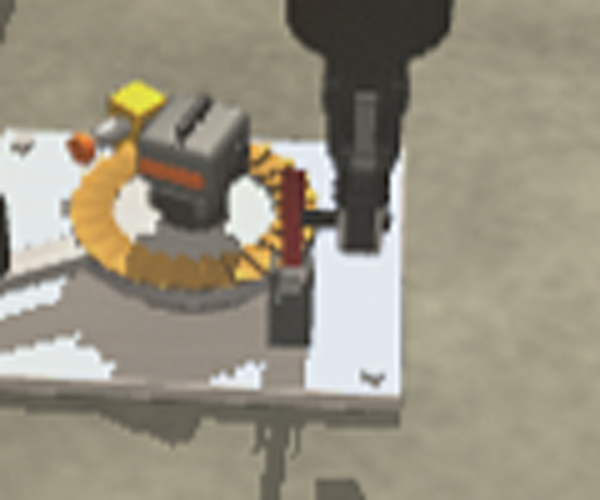

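View pics/top4c.png

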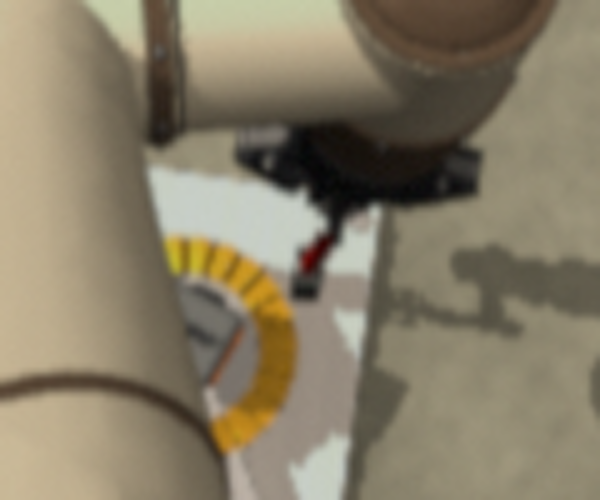

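Request:
drive_tool --pt "0 0.004 0.0005 0 0" --pt "0 0.002 0 0 0" --pt "0 0 0 0 0.01" --pt "0 0 0 0 0.015" --pt "0 0 0 0 0.02" --pt "0 0 0 0 0.03" --pt "0 0 0 0 0.04"

```text
clock: 6.3
position: [623.1, -112.6, 76.2]
ee_rot: [0.997, -0.076, -0.0, 0.0]
contact_force: [0.5, 0.1, -0.3]
gripper_width: 39.7
```

Run:
```python
from h import *
s=show()
for n in("side","top"):
    im,d=arm.get_image(n); u,v=map(int,proj(n,[*s2w(60,-60),60])); crop(n,im,u-60,v-50,120,100,5,f"pics/{n}5c.png")
```

```text
t 6.3 pos [ 623.1 -112.6   76.2] stand [ 86.6 -78.1] psi -0.151 F [ 0.46  0.05 -0.29] g 39.7 j [ 0.08  0.54 -0.16  0.   -0.87  1.34]
```

View pics/side5c.png

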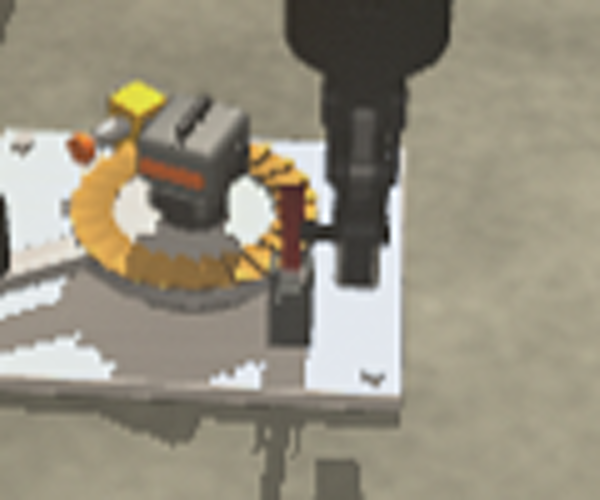

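View pics/top5c.png

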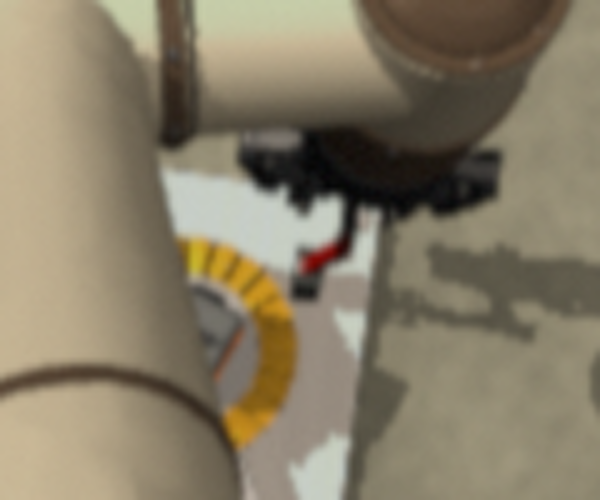

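Request:
drive_tool --pt "0 0 -0.03 0 0.04" --pt "0 0 -0.03 0 0.05" --pt "0 0 -0.03 0 0.05" --pt "-0.0374 -0.0047 0 0 0.05" --pt "-0.0374 -0.0047 0 0 0.05" --pt "-0.0374 -0.0047 0 0 0.05" --pt "-0.0374 -0.0047 0 0 0.05" --pt "-0.0374 -0.0047 0 0 0.05" --pt "0 0 0 -7.1 0.05" --pt "0 0 0 -7.1 0.05" --pt "0 0 0 -7.1 0.05" --pt "0 0 0 -7.2 0.05" --pt "0 0 0 0 0.05" --pt "0 0 0 0 0.05"

```text
clock: 7.8
position: [441.9, -61.1, 166.5]
ee_rot: [0.985, 0.171, -0.0, 0.0]
contact_force: [-0.2, 0.7, 0.8]
gripper_width: 50.5
```

Run:
```python
from h import *
s=show(); K=s2w(115*np.cos(3.641),115*np.sin(3.641)); print(K,to([*K,55],s).round(1))
for n in("side","top"):
    im,d=arm.get_image(n); u,v=map(int,proj(n,[*s2w(0,-20),60])); crop(n,im,u-65,v-60,130,110,5,f"pics/{n}6c.png")
```

```text
t 7.8 pos [441.9 -61.1 166.5] stand [-100.4  -54.9] psi 0.343 F [-0.16  0.74  0.83] g 50.5 j [ 0.23  0.14 -0.51  0.   -0.92  1.69]
[441.23116549 -61.24488752] [-6.000e-01 -1.000e-01  1.115e+02]
```

View pics/side6c.png

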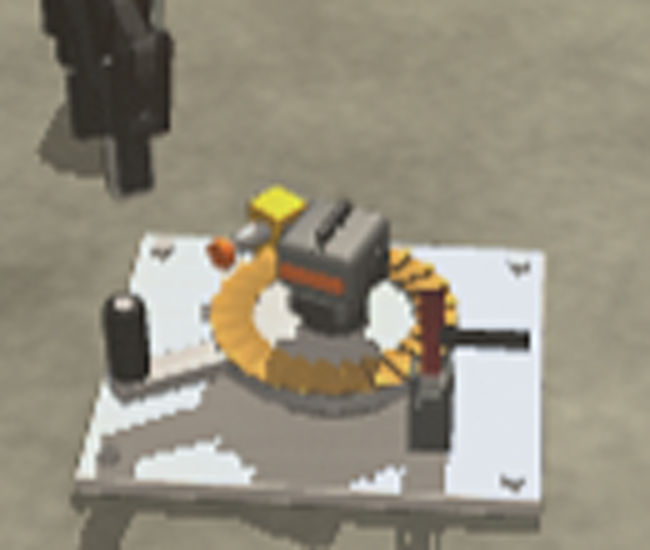

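View pics/top6c.png

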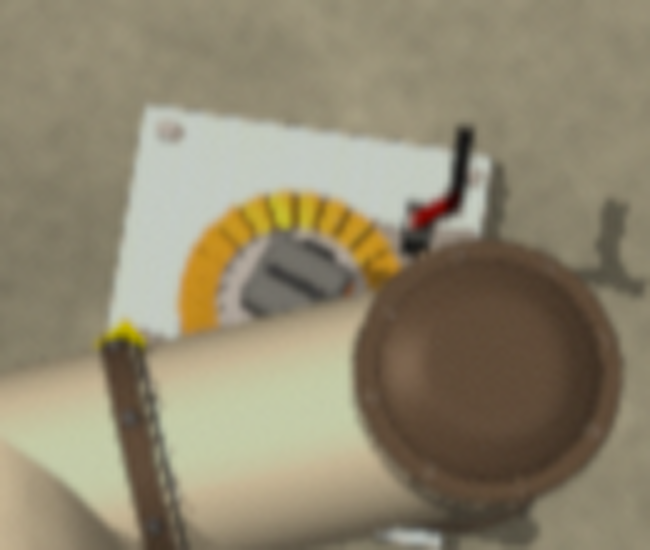

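Request:
drive_tool --pt "0 0 0.025 0 0.05" --pt "0 0 0.025 0 0.05" --pt "0 0 0.025 0 0.05" --pt "0 0 0.02 0 0.05" --pt "0 0 0.015 0 0.05" --pt "0 0 0 0 0.04" --pt "0 0 0 0 0.028" --pt "0 0 0 0 0.028" --pt "0 0 0 0 0.028"

```text
clock: 8.8
position: [442.6, -61.0, 57.4]
ee_rot: [0.985, 0.172, 0.001, -0.0]
contact_force: [1.0, -0.3, -0.2]
gripper_width: 27.9
```

Run:
```python
from h import *
s=show()
for n in("side",):
    im,d=arm.get_image(n); u,v=map(int,proj(n,[*s2w(0,-20),60])); crop(n,im,u-65,v-60,130,110,5,f"pics/{n}7c.png")
```

```text
t 8.8 pos [442.6 -61.   57.4] stand [-99.7 -54.6] psi 0.346 F [ 1.03 -0.26 -0.19] g 27.9 j [ 0.23  0.31 -0.64  0.   -0.62  1.69]
```

View pics/side7c.png

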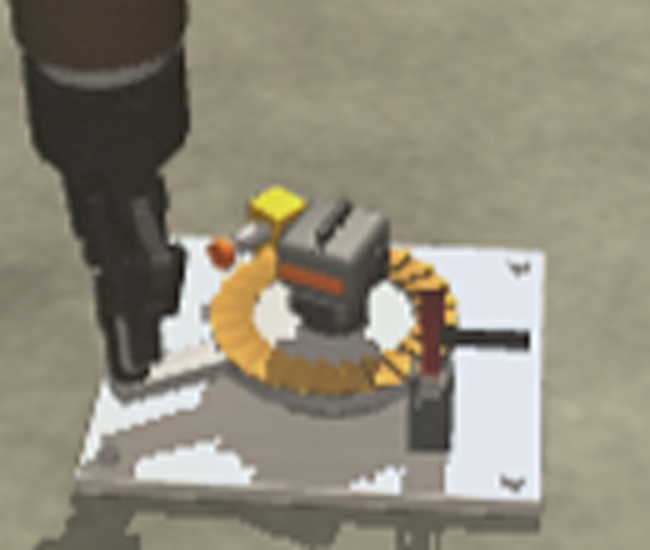

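Request:
drive_tool --pt "0.0001 -0.00575 0 2.865 0.028" --pt "0.0001 -0.00575 0 2.865 0.028" --pt "0.0001 -0.00575 0 2.865 0.028" --pt "0.0002 -0.00575 0 2.865 0.028" --pt "0.0001 -0.00575 0 2.865 0.028" --pt "0.0001 -0.00575 0 2.865 0.028" --pt "0.0002 -0.00575 0 2.865 0.028" --pt "0.0001 -0.00575 0 2.865 0.028" --pt "0.0001 -0.00575 0 2.865 0.028" --pt "0.0002 -0.00575 0 2.865 0.028"

```text
clock: 9.85
position: [435.3, -5.7, 57.2]
ee_rot: [0.997, -0.078, -0.001, 0.001]
contact_force: [-1.3, -6.7, 4.0]
gripper_width: 28.2
```

```bash
cat >> h.py <<'E'
def pol():
    s=show(); q=w2s(s["position"]); a=np.arctan2(q[1],q[0])%(2*np.pi); A=a+TH
    F=s["contact_force"]; tc=np.array([np.sin(A),-np.cos(A)]); rad=np.array([np.cos(A),np.sin(A)])
    print("r",np.hypot(*q).round(1),"tcp-wheel",round(a-2.442,4),"psi-wheel",round(psi(s)+np.pi-TH-2.442,4),"Fpush(cw)",round(-F[:2]@tc,2),"Frad",round(F[:2]@rad,2)); return s
E
python3 - <<'E'
from h import *
s=pol()
for n in("side",):
    im,d=arm.get_image(n); u,v=map(int,proj(n,[*s2w(0,-20),60])); crop(n,im,u-65,v-60,130,110,5,f"pics/{n}8c.png")
E
```

```text
t 9.85 pos [435.3  -5.7  57.2] stand [-115.3   -1.1] psi -0.156 F [-1.26 -6.67  3.99] g 28.2 j [ 0.36  0.3  -0.67  0.   -0.61  1.05]
r 115.3 tcp-wheel 0.7092 psi-wheel 0.6964 Fpush(cw) 6.78 Frad 0.29
```

View pics/side8c.png

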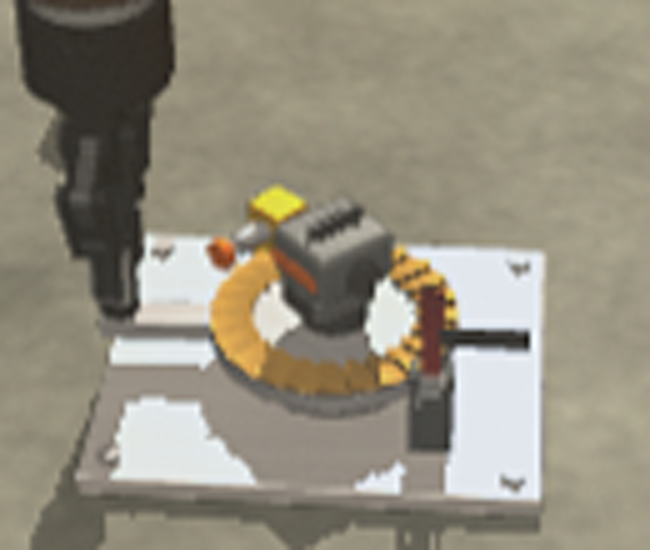

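Request:
drive_tool --pt "0.0001 -0.00575 0 2.865 0.028" --pt "0.0001 -0.00575 0 2.865 0.028" --pt "0.0002 -0.00575 0 2.865 0.028" --pt "0.0001 -0.00575 0 2.865 0.028" --pt "0.0001 -0.00575 0 2.865 0.028" --pt "0 -0.002 0 1 0.028" --pt "0 -0.002 0 1 0.028" --pt "0 -0.002 0 1 0.028"

```text
clock: 10.7
position: [444.3, 26.8, 56.8]
ee_rot: [0.974, -0.227, -0.002, 0.002]
contact_force: [-3.5, -6.5, 5.2]
gripper_width: 27.9
```

Run:
```python
from h import *
s=pol()
```

```text
t 10.7 pos [444.3  26.8  56.8] stand [-111.3   32.4] psi -0.457 F [-3.53 -6.46  5.19] g 27.9 j [ 0.43  0.31 -0.64  0.   -0.62  0.69]
r 116.0 tcp-wheel 0.4164 psi-wheel 0.3955 Fpush(cw) 7.34 Frad 0.47
```

Request:
drive_tool --pt "0.0002 -0.002 0 1 0.028" --pt "0.0002 -0.002 0 1 0.028" --pt "0.0002 -0.002 0 1 0.028"

```text
clock: 11.0
position: [447.2, 31.7, 56.7]
ee_rot: [0.968, -0.252, -0.002, 0.002]
contact_force: [-3.9, -6.4, 4.6]
gripper_width: 27.9
```

Run:
```python
from h import *
s=pol()
```

```text
t 11.0 pos [447.2  31.7  56.7] stand [-109.2   37.7] psi -0.51 F [-3.89 -6.45  4.63] g 27.9 j [ 0.44  0.32 -0.63  0.   -0.63  0.63]
r 115.5 tcp-wheel 0.3674 psi-wheel 0.3429 Fpush(cw) 7.52 Frad 0.43
```

Request:
drive_tool --pt "0.0002 -0.002 0 1 0.028" --pt "0.0002 -0.002 0 1 0.028" --pt "0.0002 -0.002 0 1 0.028"

```text
clock: 11.3
position: [450.5, 36.5, 56.6]
ee_rot: [0.961, -0.277, -0.002, 0.002]
contact_force: [-4.1, -6.6, 6.0]
gripper_width: 28.4
```

Run:
```python
from h import *
s=pol()
im,d=arm.get_image("side"); u,v=map(int,proj("side",[*s2w(-60,40),60])); crop("side",im,u-50,v-40,100,85,6,"pics/side9c.png")
```

```text
t 11.3 pos [450.5  36.5  56.6] stand [-106.7   43. ] psi -0.562 F [-4.07 -6.56  6.02] g 28.4 j [ 0.44  0.32 -0.63  0.   -0.63  0.57]
r 115.0 tcp-wheel 0.3166 psi-wheel 0.2904 Fpush(cw) 7.72 Frad 0.15
```

View pics/side9c.png

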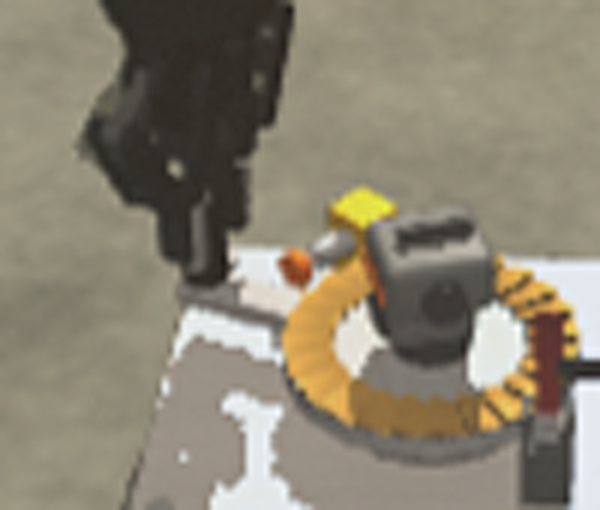

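Request:
drive_tool --pt "0.0001 -0.002 0 1 0.028" --pt "0.0001 -0.002 0 1 0.028" --pt "0.0001 -0.002 0 1 0.028"

```text
clock: 11.65
position: [453.9, 41.3, 56.6]
ee_rot: [0.953, -0.303, -0.002, 0.003]
contact_force: [-4.4, -5.2, 4.6]
gripper_width: 28.4
```

Run:
```python
from h import *
s=pol()
im,d=arm.get_image("side"); u,v=map(int,proj("side",[*s2w(-60,40),60])); crop("side",im,u-50,v-40,100,85,6,"pics/side10c.png")
```

```text
t 11.65 pos [453.9  41.3  56.6] stand [-104.    48.2] psi -0.615 F [-4.38 -5.19  4.65] g 28.4 j [ 0.45  0.33 -0.62  0.   -0.63  0.51]
r 114.7 tcp-wheel 0.2655 psi-wheel 0.2379 Fpush(cw) 6.75 Frad 0.77
```

View pics/side10c.png

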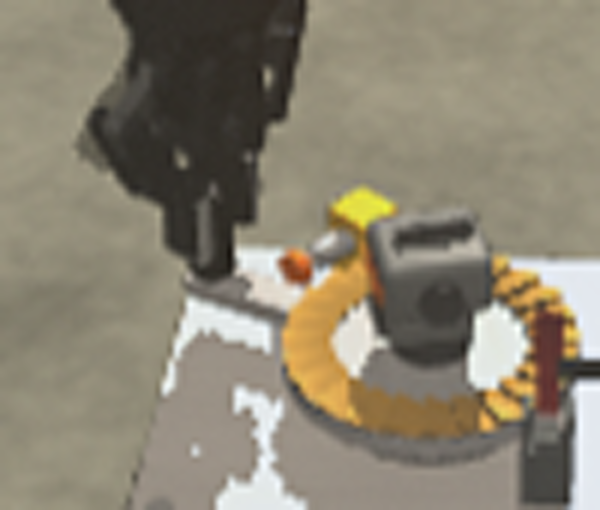

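Request:
drive_tool --pt "0.0 -0.002 0 1 0.028" --pt "0.0 -0.002 0 1 0.028" --pt "0.0 -0.002 0 1 0.028"

```text
clock: 12.0
position: [457.3, 46.1, 56.5]
ee_rot: [0.945, -0.327, -0.003, 0.003]
contact_force: [-4.3, -5.6, 6.3]
gripper_width: 28.2
```

Run:
```python
from h import *
s=pol()
```

```text
t 12.0 pos [457.3  46.1  56.5] stand [-101.4   53.5] psi -0.667 F [-4.31 -5.63  6.32] g 28.2 j [ 0.46  0.33 -0.61  0.   -0.64  0.45]
r 114.7 tcp-wheel 0.2145 psi-wheel 0.1855 Fpush(cw) 7.09 Frad 0.11
```

Request:
drive_tool --pt "0.0 -0.002 0 1 0.028" --pt "0.0 -0.002 0 1 0.028"

```text
clock: 12.2
position: [459.8, 49.2, 56.5]
ee_rot: [0.939, -0.344, -0.003, 0.003]
contact_force: [-5.2, -6.0, 5.0]
gripper_width: 27.7
```

Run:
```python
from h import *
s=pol()
im,d=arm.get_image("side"); u,v=map(int,proj("side",[*s2w(-60,40),60])); crop("side",im,u-50,v-40,100,85,6,"pics/side11c.png")
```

```text
t 12.2 pos [459.8  49.2  56.5] stand [-99.5  56.9] psi -0.702 F [-5.2  -5.95  4.97] g 27.7 j [ 0.46  0.34 -0.6   0.   -0.64  0.41]
r 114.6 tcp-wheel 0.1797 psi-wheel 0.1507 Fpush(cw) 7.89 Frad 0.36
```

View pics/side11c.png

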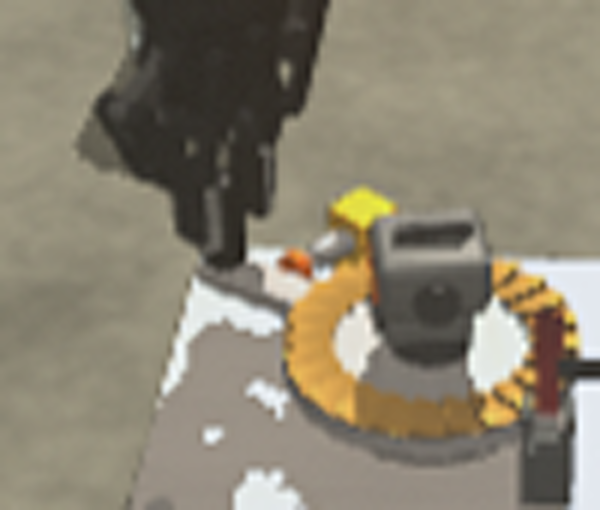

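Request:
drive_tool --pt "0.0 -0.001 0 0.5 0.028" --pt "0.0 -0.001 0 0.5 0.028"

```text
clock: 12.45
position: [461.0, 50.7, 56.5]
ee_rot: [0.936, -0.352, -0.003, 0.003]
contact_force: [-3.6, -4.1, 4.9]
gripper_width: 27.6
```

```bash
python3 -c "
from h import *
s=pol()"
```

```text
t 12.45 pos [461.   50.7  56.5] stand [-98.5  58.6] psi -0.719 F [-3.6  -4.07  4.85] g 27.6 j [ 0.46  0.34 -0.6   0.   -0.64  0.39]
r 114.6 tcp-wheel 0.1626 psi-wheel 0.1335 Fpush(cw) 5.43 Frad 0.19
```

Request:
drive_tool --pt "0.0 -0.001 0 0.5 0.028" --pt "0.0 -0.001 0 0.5 0.028"

```text
clock: 12.65
position: [462.3, 52.2, 56.4]
ee_rot: [0.933, -0.36, -0.003, 0.003]
contact_force: [-4.2, -5.4, 5.1]
gripper_width: 27.8
```

```bash
python3 -c "
from h import *
s=pol()"
```

```text
t 12.65 pos [462.3  52.2  56.4] stand [-97.5  60.3] psi -0.737 F [-4.23 -5.43  5.09] g 27.8 j [ 0.46  0.34 -0.59 -0.   -0.64  0.37]
r 114.6 tcp-wheel 0.1457 psi-wheel 0.116 Fpush(cw) 6.88 Frad -0.3
```

Request:
drive_tool --pt "0.0 -0.001 0 0.5 0.028" --pt "0.0 -0.001 0 0.5 0.028"

```text
clock: 12.85
position: [463.6, 53.7, 56.4]
ee_rot: [0.93, -0.368, -0.003, 0.003]
contact_force: [-4.8, -5.2, 5.4]
gripper_width: 27.9
```

```bash
python3 -c "
from h import *
s=pol()"
```

```text
t 12.85 pos [463.6  53.7  56.4] stand [-96.4  61.9] psi -0.754 F [-4.76 -5.17  5.44] g 27.9 j [ 0.46  0.34 -0.59 -0.   -0.65  0.35]
r 114.6 tcp-wheel 0.1284 psi-wheel 0.0986 Fpush(cw) 7.03 Frad 0.14
```

Request:
drive_tool --pt "0.0 -0.001 0 0.5 0.028" --pt "0.0 -0.001 0 0.5 0.028"

```text
clock: 13.05
position: [464.5, 54.8, 56.4]
ee_rot: [0.926, -0.376, -0.003, 0.003]
contact_force: [-5.5, -5.9, 6.1]
gripper_width: 28.2
```

```bash
python3 -c "
from h import *
s=pol()"
```

```text
t 13.05 pos [464.5  54.8  56.4] stand [-95.7  63.1] psi -0.772 F [-5.51 -5.91  6.14] g 28.2 j [ 0.47  0.34 -0.59  0.   -0.65  0.33]
r 114.6 tcp-wheel 0.1163 psi-wheel 0.081 Fpush(cw) 8.08 Frad 0.11
```

Request:
drive_tool --pt "0.0 -0.001 0 0.5 0.028" --pt "0.0 -0.001 0 0.5 0.028"

```text
clock: 13.25
position: [465.2, 55.8, 56.3]
ee_rot: [0.923, -0.384, -0.003, 0.004]
contact_force: [-6.3, -7.2, 7.1]
gripper_width: 27.9
```

Run:
```python
from h import *
s=pol()
im,d=arm.get_image("side"); u,v=map(int,proj("side",[*s2w(-60,40),60])); crop("side",im,u-50,v-40,100,85,6,"pics/side12c.png")
```

```text
t 13.25 pos [465.2  55.8  56.3] stand [-95.1  64.3] psi -0.789 F [-6.28 -7.21  7.1 ] g 27.9 j [ 0.47  0.35 -0.58 -0.   -0.65  0.31]
r 114.8 tcp-wheel 0.105 psi-wheel 0.0634 Fpush(cw) 9.55 Frad -0.3
```

View pics/side12c.png

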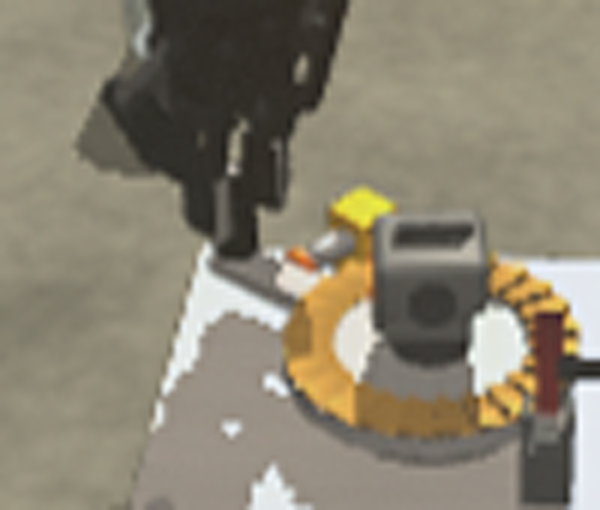

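Request:
drive_tool --pt "0.0 -0.001 0 0.5 0.028" --pt "0.0 -0.001 0 0.5 0.028"

```text
clock: 13.5
position: [466.1, 56.9, 56.2]
ee_rot: [0.92, -0.393, -0.004, 0.005]
contact_force: [-7.9, -7.0, 7.9]
gripper_width: 28.0
```

```bash
python3 -c "
from h import *
s=pol()"
```

```text
t 13.5 pos [466.1  56.9  56.2] stand [-94.4  65.4] psi -0.807 F [-7.92 -6.96  7.95] g 28.0 j [ 0.47  0.35 -0.58 -0.   -0.65  0.3 ]
r 114.9 tcp-wheel 0.0936 psi-wheel 0.0458 Fpush(cw) 10.5 Frad 0.96
```

Request:
drive_tool --pt "0.0 -0.001 0 0 0.028" --pt "0.0 -0.0005 0 0 0.028" --pt "0 0 0 0 0.028"

```text
clock: 13.8
position: [466.7, 57.6, 56.2]
ee_rot: [0.92, -0.392, -0.004, 0.005]
contact_force: [-8.6, -7.5, 8.2]
gripper_width: 27.9
```

```bash
python3 -c "
from h import *
s=pol()"
```

```text
t 13.8 pos [466.7  57.6  56.2] stand [-93.9  66.3] psi -0.807 F [-8.59 -7.52  8.22] g 27.9 j [ 0.47  0.35 -0.58 -0.   -0.66  0.29]
r 114.9 tcp-wheel 0.0849 psi-wheel 0.046 Fpush(cw) 11.38 Frad 0.95
```

Request:
drive_tool --pt "0 0 0 0 0.028" --pt "0 0 0 0 0.028" --pt "0 0.001 0 0 0.03" --pt "0 0.001 0 0 0.033" --pt "0 0.001 0 0 0.036" --pt "0 0 0 0 0.042" --pt "0 0 0 0 0.045" --pt "0 0 0 0 0.045"

```text
clock: 14.6
position: [470.6, 59.5, 56.7]
ee_rot: [0.92, -0.392, 0.0, -0.0]
contact_force: [-0.3, -0.6, -0.2]
gripper_width: 45.0
```

Run:
```python
from h import *
s=pol()
im,d=arm.get_image("side"); u,v=map(int,proj("side",[*s2w(-60,40),60])); crop("side",im,u-50,v-40,100,85,6,"pics/side13c.png")
```

```text
t 14.6 pos [470.6  59.5  56.7] stand [-90.3  68.8] psi -0.805 F [-0.25 -0.65 -0.16] g 45.0 j [ 0.47  0.35 -0.58  0.   -0.64  0.3 ]
r 113.5 tcp-wheel 0.0489 psi-wheel 0.0474 Fpush(cw) 0.63 Frad -0.29
```

View pics/side13c.png

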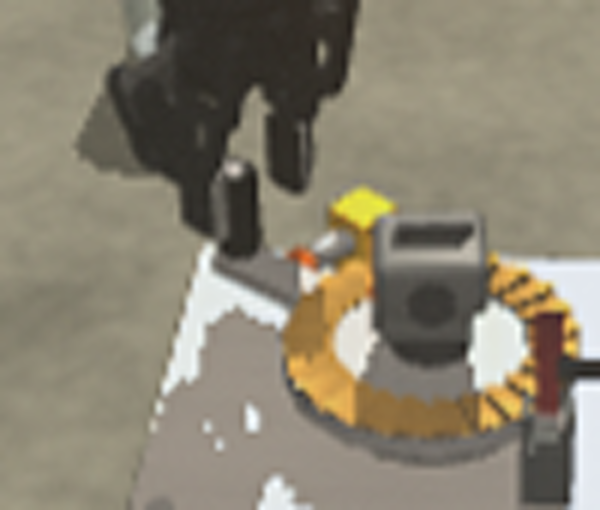

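Request:
drive_tool --pt "0 0 -0.02 0 0.05" --pt "0 0 -0.03 0 0.05" --pt "0 0 -0.03 0 0.05" --pt "0 0 -0.03 0 0.05" --pt "0 0 0 -8 0.05" --pt "0 0 0 -8 0.05" --pt "0 0 0 -8 0.05" --pt "0 0 0 -8 0.05" --pt "0 0 0 -5.4 0.05" --pt "0 0 0 0 0.05"

```text
clock: 15.65
position: [470.1, 59.2, 166.5]
ee_rot: [0.997, -0.076, 0.0, -0.0]
contact_force: [-0.1, -0.0, -0.2]
gripper_width: 50.1
```

Run:
```python
from h import *
s=show(); print(to([*s2w(86,-79),166],s).round(1))
for n in("side","top"):
    im,d=arm.get_image(n); u,v=map(int,proj(n,[*s2w(0,0),60])); crop(n,im,u-65,v-55,130,110,5,f"pics/{n}14c.png")
```

```text
t 15.65 pos [470.1  59.2 166.5] stand [-90.8  68.4] psi -0.153 F [-0.13 -0.05 -0.2 ] g 50.1 j [ 0.47  0.19 -0.45 -0.   -0.93  0.95]
[176.8 147.4   0.5]
```

View pics/side14c.png

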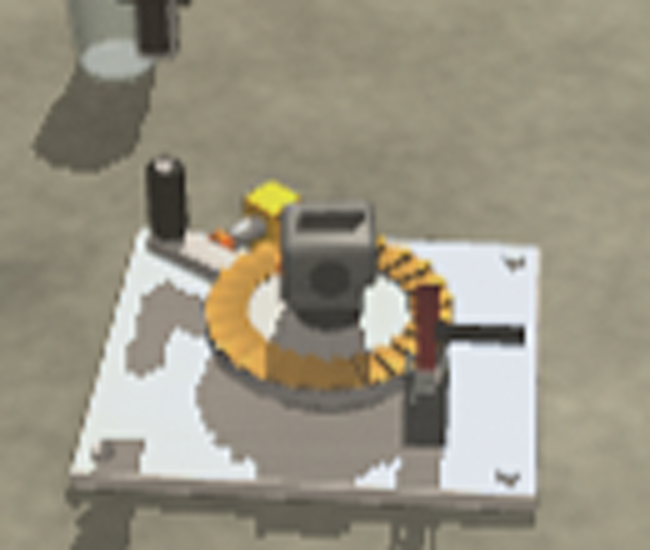

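Request:
drive_tool --pt "0.0295 0.0246 0 0 0.05" --pt "0.0295 0.0246 0 0 0.05" --pt "0.0295 0.0246 0 0 0.05" --pt "0.0295 0.0246 0 0 0.05" --pt "0.0295 0.0246 0 0 0.05" --pt "0.0293 0.0244 0 0 0.05" --pt "0 0 0 0 0.04" --pt "0 0 0 0 0.04"

```text
clock: 16.55
position: [622.2, -114.1, 165.5]
ee_rot: [0.997, -0.078, -0.001, -0.0]
contact_force: [-0.4, 0.5, 0.9]
gripper_width: 39.8
```

Run:
```python
from h import *
s=show(); print(to([*s2w(86,-79),76],s).round(1))
for n in("side","top"):
    im,d=arm.get_image(n); u,v=map(int,proj(n,[*s2w(-30,10),60])); crop(n,im,u-65,v-55,130,110,5,f"pics/{n}15c.png")
```

```text
t 16.55 pos [ 622.2 -114.1  165.5] stand [ 85.9 -79.8] psi -0.156 F [-0.36  0.45  0.88] g 39.8 j [ 0.07  0.45 -0.06 -0.   -1.06  1.34]
[ 0.1 -0.8 89.5]
```

View pics/side15c.png

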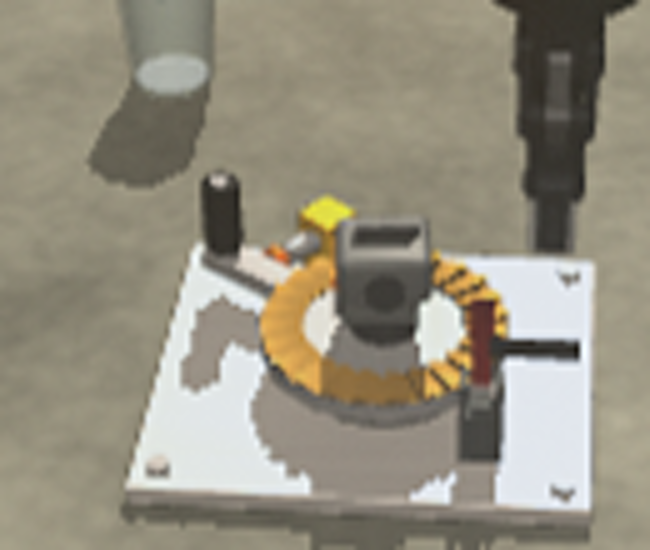

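View pics/top15c.png

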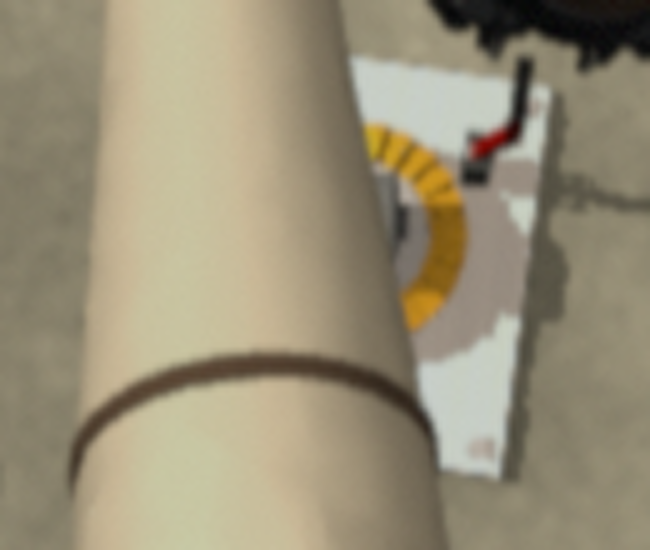

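Request:
drive_tool --pt "0 0 0.02 0 0.04" --pt "0 0 0.02 0 0.04" --pt "0 0 0.02 0 0.04" --pt "0 0 0.02 0 0.04" --pt "0 0 0.009 0 0.04" --pt "0 0 0 0 0.03" --pt "0 0 0 0 0.02" --pt "0 0 0 0 0.0" --pt "0 0 0 0 0.0" --pt "0 0 0 0 0.0" --pt "0 0 0 0 0.0"

```text
clock: 17.75
position: [623.1, -113.6, 78.9]
ee_rot: [0.997, -0.076, 0.001, 0.0]
contact_force: [-0.5, -0.4, 4.5]
gripper_width: 7.8
```

```bash
python3 - <<'E'
from h import *
s=show()
im,d=arm.get_image("side"); u,v=map(int,proj("side",[*s2w(60,-60),60])); crop("side",im,u-60,v-50,120,100,5,"pics/side16c.png")
E
python3 -c "
import numpy as np
t=0.05+np.arange(1.9,-0.01,-0.1);y=-42*np.cos(t);z=-42*np.sin(t)
for a,b in zip(np.diff(y),np.diff(z)): print('[0, %.4f, %.4f, 0, 0],'%(a/1e3,b/1e3),end=' ')"
```

```text
t 17.75 pos [ 623.1 -113.6   78.9] stand [ 86.8 -79.1] psi -0.153 F [-0.52 -0.38  4.54] g 7.8 j [ 0.07  0.54 -0.16  0.   -0.87  1.34]
[0, -0.0040, -0.0014, 0, 0], [0, -0.0041, -0.0010, 0, 0], [0, -0.0042, -0.0005, 0, 0], [0, -0.0042, -0.0001, 0, 0], [0, -0.0042, 0.0003, 0, 0], [0, -0.0041, 0.0007, 0, 0], [0, -0.0040, 0.0011, 0, 0], [0, -0.0039, 0.0015, 0, 0], [0, -0.0037, 0.0019, 0, 0], [0, -0.0035, 0.0023, 0, 0], [0, -0.0033, 0.0026, 0, 0], [0, -0.0030, 0.0029, 0, 0], [0, -0.0027, 0.0032, 0, 0], [0, -0.0024, 0.0035, 0, 0], [0, -0.0020, 0.0037, 0, 0], [0, -0.0016, 0.0039, 0, 0], [0, -0.0012, 0.0040, 0, 0], [0, -0.0008, 0.0041, 0, 0], [0, -0.0004, 0.0042, 0, 0],
```

View pics/side16c.png

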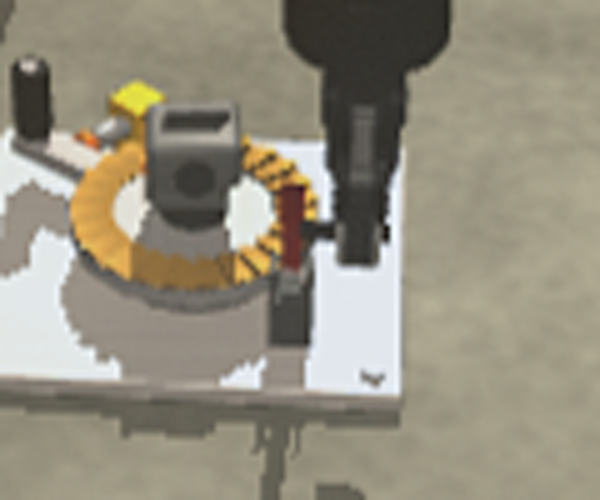

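Request:
drive_tool --pt "0 -0.004 -0.0014 0 0" --pt "0 -0.0041 -0.001 0 0" --pt "0 -0.0042 -0.0005 0 0" --pt "0 -0.0042 -0.0001 0 0" --pt "0 -0.0042 0.0003 0 0" --pt "0 -0.0041 0.0007 0 0" --pt "0 -0.004 0.0011 0 0" --pt "0 -0.0039 0.0015 0 0" --pt "0 -0.0037 0.0019 0 0" --pt "0 -0.0035 0.0023 0 0" --pt "0 -0.0033 0.0026 0 0" --pt "0 -0.003 0.0029 0 0" --pt "0 0 0 0 0"

```text
clock: 19.1
position: [630.2, -67.2, 66.1]
ee_rot: [0.997, -0.076, 0.001, -0.0]
contact_force: [5.0, -1.8, -1.3]
gripper_width: 7.3
```

Run:
```python
from h import *
s=show()
im,d=arm.get_image("side"); u,v=map(int,proj("side",[*s2w(60,-60),60])); crop("side",im,u-60,v-50,120,100,5,"pics/side17c.png")
```

```text
t 19.1 pos [630.2 -67.2  66.1] stand [ 86.7 -32.2] psi -0.153 F [ 5.03 -1.81 -1.28] g 7.3 j [ 0.15  0.55 -0.17 -0.   -0.85  1.27]
```

View pics/side17c.png

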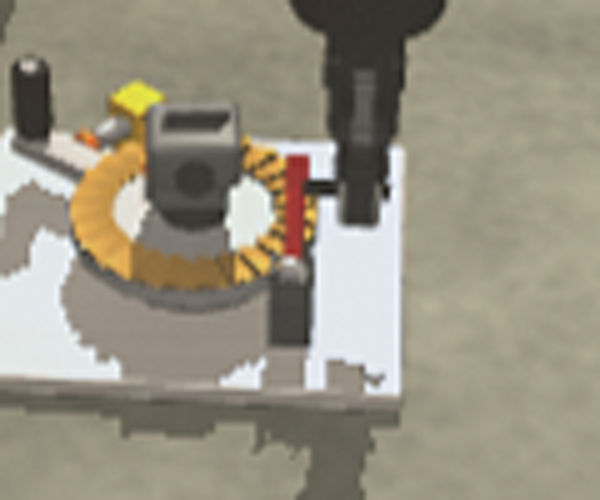

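Request:
drive_tool --pt "0 -0.0027 0.0032 0 0" --pt "0 -0.0024 0.0035 0 0" --pt "0 -0.002 0.0037 0 0" --pt "0 -0.0016 0.0039 0 0" --pt "0 -0.0012 0.004 0 0" --pt "0 0 0 0 0"

```text
clock: 19.75
position: [631.7, -58.1, 48.8]
ee_rot: [0.997, -0.076, 0.001, 0.0]
contact_force: [3.8, -3.5, 3.9]
gripper_width: 7.3
```

Run:
```python
from h import *
s=show()
```

```text
t 19.75 pos [631.7 -58.1  48.8] stand [ 86.8 -22.9] psi -0.152 F [ 3.79 -3.54  3.91] g 7.3 j [ 0.16  0.57 -0.18  0.   -0.81  1.25]
```

Request:
drive_tool --pt "0 -0.0005 0.002 0 0" --pt "0 0 0 0 0.01" --pt "0 0 0 0 0.015" --pt "0 0 0 0 0.025" --pt "0 0 0 0 0.04" --pt "0 0 0 0 0.045" --pt "0 0 0 0 0.045"

```text
clock: 20.45
position: [630.7, -57.5, 46.8]
ee_rot: [0.997, -0.076, -0.0, -0.0]
contact_force: [0.1, 0.1, 0.4]
gripper_width: 45.1
```

Run:
```python
from h import *
s=show()
im,d=arm.get_image("side"); u,v=map(int,proj("side",[*s2w(60,-60),60])); crop("side",im,u-60,v-50,120,100,5,"pics/side18c.png")
```

```text
t 20.45 pos [630.7 -57.5  46.8] stand [ 85.7 -22.5] psi -0.153 F [0.11 0.06 0.43] g 45.1 j [ 0.16  0.57 -0.18 -0.   -0.81  1.25]
```

View pics/side18c.png

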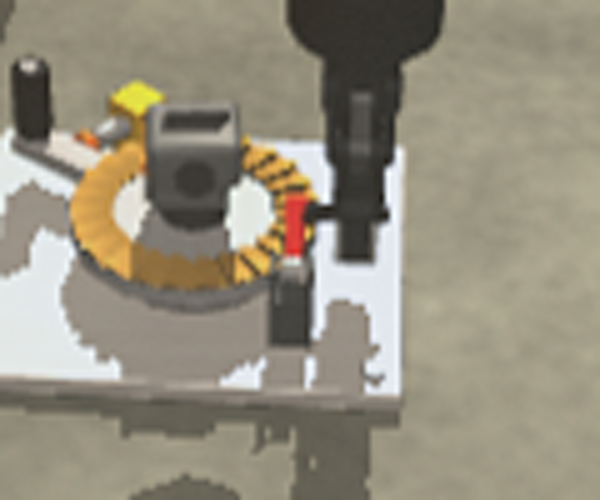

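Pawl is down. Retract upward and move away in +x so the top view is clear.

Request:
drive_tool --pt "0 0 -0.02 0 0.05" --pt "0 0 -0.03 0 0.05" --pt "0 0 -0.03 0 0.05" --pt "0 0 -0.03 0 0.05" --pt "0 0.03 -0.03 0 0.05" --pt "0 0.04 0 0 0.05" --pt "0 0.04 0 0 0.05" --pt "0 0.04 0 0 0.05" --pt "0 0.04 0 0 0.05" --pt "0 0.04 0 0 0.05" --pt "0 0 0 0 0.05" --pt "0 0 0 0 0.05"

```text
clock: 21.7
position: [595.3, -285.7, 186.5]
ee_rot: [0.997, -0.077, -0.0, -0.0]
contact_force: [0.9, -0.3, 0.2]
gripper_width: 49.8
```

Run:
```python
from h import *
s=show()
f=lambda x,y,x0,y0,k:((x+.5)/k-.5+x0,(y+.5)/k-.5+y0)
for n in("side","top"):
    im,d=arm.get_image(n); cv2.imwrite(f"pics/{n}19.png",im);u,v=map(int,proj(n,[*s2w(0,0),60])); print(n,u,v);crop(n,im,u-60,v-50,120,100,6,f"pics/{n}19c.png")
```

```text
t 21.7 pos [ 595.3 -285.7  186.5] stand [  85.6 -253.4] psi -0.155 F [ 0.91 -0.26  0.16] g 49.8 j [-0.2   0.48  0.04 -0.   -1.13  1.62]
side 246 207
top 278 190
```

View pics/side19c.png

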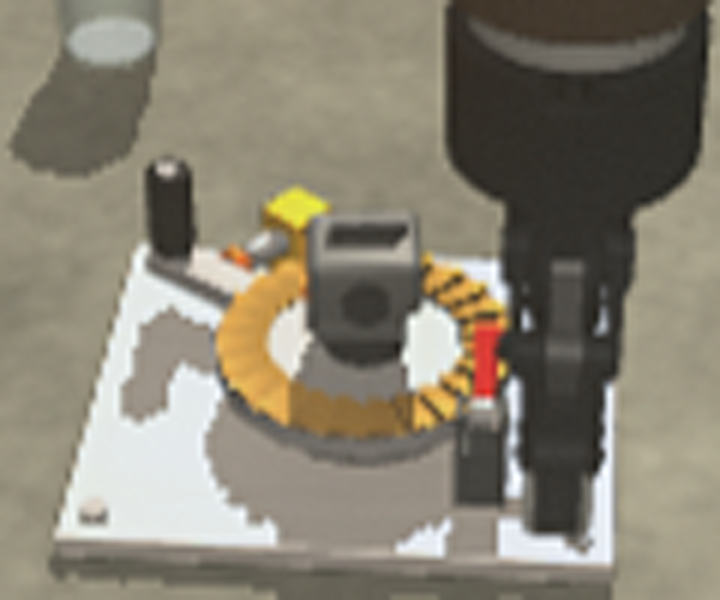

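View pics/top19c.png

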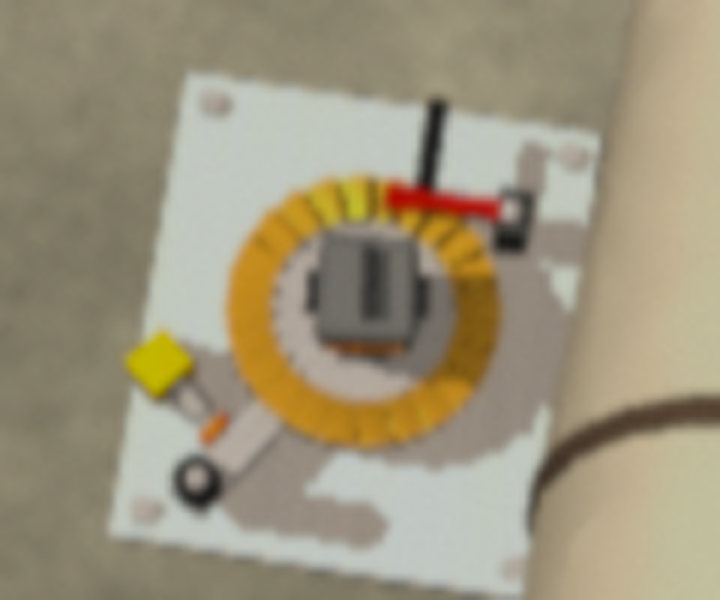

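Run:
```python
from h import *
a=cv2.imread("pics/top0.png").astype(float);b=cv2.imread("pics/top19.png").astype(float)
for im in(a,b):
    r=im[203:217,248:260]; w=np.clip(r[...,2]-r[...,0]-60,0,None); v,u=np.mgrid[203:217,248:260]
    c=((u*w).sum()/w.sum(),(v*w).sum()/w.sum()); q=w2s(ray("top",*c,38)); print(c,w.sum(),q,np.hypot(*q),np.arctan2(q[1],q[0]))
x,y=(199+.5)/6-.5+218,(478+.5)/6-.5+140
k=ray("top",x,y,85);q=w2s(k);print("knob",k,np.hypot(*q),"wheel",np.arctan2(q[1],q[0])-2.442)
for n in("top","side"):
    A=cv2.imread(f"pics/{n}0.png");B=cv2.imread(f"pics/{n}19.png");D=cv2.absdiff(A,B).max(2)
    for nm,p in {"top":{"probe":(97,190),"jar":(158,233),"pota":(385,185),"potb":(389,243),"driver":(427,220)},"side":{"jar":(204,153),"pota":(267,312),"potb":(187,318),"driver":(220,370),"probe":(235,132)}}[n].items():
        print(n,nm,np.median(D[p[1]-8:p[1]+8,p[0]-8:p[0]+8]))
```

```text
(np.float64(254.53512705530642), np.float64(210.80866965620328)) 669.0 [-64.57545697  59.14032304] 87.56464727311052 2.4000986814201655
(np.float64(253.7882187938289), np.float64(210.19775596072932)) 713.0 [-63.16994571  61.50692018] 88.16769970367618 2.3695323848730387
knob [465.65025012  55.36942971  85.        ] 114.1535677520673 wheel 0.10548689377634357
top probe 2.0
top jar 1.0
top pota 2.0
top potb 2.0
top driver 2.0
side jar 8.0
side pota 8.0
side potb 5.0
side driver 9.0
side probe 8.0
```

```bash
python3 -c "
from h import *
show(); print(arm.job_done())"
```

```text
t 21.8 pos [ 595.9 -284.2  186.8] stand [  85.9 -251.8] psi -0.152 F [-1.23 -0.24 -0.46] g 50.1 j [-0.2   0.48  0.04 -0.   -1.13  1.62]
the job is handed in; nothing more can be done
None
```

I finished the job and handed it in at about 21.8 s of the 67 s allowed. `job_done()` gives no verdict, so the checks below are my own.

**What I did:**
- **Pawl up:** I gripped the pawl's cross-pin, swung it over its arc and let go. It stayed laid back by itself through all the wheel work.
- **Wheel back:** I held the crank knob loosely between the fingers and turned the wheel clockwise until the pad could be felt. Plain drag was about 7 N, varying by about 0.5 N and once reading 5.4 N. I stopped at 11.4 N, about 4.2 N over drag, which is roughly 5.4 N on the pad. Then I released the knob.
- **Pawl down:** I gripped the pin again, swung the pawl down to just above the teeth, let it drop and backed the arm well clear.

**Last checks:**
- **Pad:** the top view shows it pushed in about 2.7 mm since the start, or roughly 6 N. That agrees with the felt force. At about 2.7 mm per pixel this is a coarse measurement.
- **Wheel:** it stands at about 0.105 rad, with the arm still against the pad.
- **Pawl:** in both views it lies on the teeth; I did not measure its angle.
- **Other things:** the before and after pictures show no shift of the other things on the panel, and I saw no contact with the head.
- **Robot:** it was clear of everything, with forces near zero.

No check failed. The arm travel after first touch suggested a higher pad force, up to 7.5 N, because finger flex was included in it.

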